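Cover the large beaker

ROBOT

A 6-joint arm with a two-finger parallel gripper is mounted at the origin on a cart in front of the work surface, level with it; the furniture and walls round the work are solid. World frame = base frame: x ahead of the robot, y to its left, z up, the work surface at z = 0. Lengths are in mm, angles in rad, forces in N, time in s.
With the tool pointing down it reaches from about 275 to 725 mm from the base axis. Payload 5.6 kg.
Tool frame: the origin (TCP) lies at the very end of the fingers, on their centre line; the grasp point (between the pads) lies manip.tcp_to_grasp behind it (manip.tcp_to_grasp is the distance from the TCP to the grasp point, in mm); z points along the fingers, y is the line along which they close (so a half turn about z gives the same grasp; the last joint's range is limited). The gripper opens to 85 mm and grips with 20 to 120 N. Pads are 22 mm wide; open, the fingers measure 114 mm over their backs; the gripper's body (76 mm by 85 mm) begins 54 mm behind the grasp point. The pads swing forward as they close: fully open they stand 13 mm farther back than shut.
Start: joints at [-1.059, 0.255, 0.108, 0, -1.424, -0.285], TCP at [123.694, -535.904, 231.283] pointing down, gripper open.
Joint ranges: [-2.95, 2.95], [-1.21, 1.97], [-1.09, 1.5], [-2.87, 1.71], [-2.94, -0.07], [-3.05, 3.05]. Speed limits (rad/s): [2.57, 2.57, 3.14, 3.14, 3.14, 3.14].

INTERFACE

Orientations are given as a unit quaternion [w, x, y, z].
In Python, from plant import manip gives the robot as it stands.
- The arm moves only by the tool move_arm, never from a script. Its argument "commands" is a list that holds one entry, the list of rows, each a list of 6 numbers: the shift along the tool's x, y, z in m, then the turn, a rotation vector about the tool's x, y, z in rad. A call has 1 to 10 rows; each row is the pose to reach, as a shift and turn from the pose commanded when the call began, along the tool's axes at that moment; what a row does not reach only later rows make up. A row lasts 1/8 s, in which the tool goes at most 62.5 mm and 10.7 degrees, less where a joint would pass 70% of its speed; a pose out of reach is approached as far as the arm can. A call with a gripper value outside its range is refused whole. "claw" is the closure, from 0 (fully open) to 1 (shut), set as the call begins (left out, the last holds). The fingers move at their own pace and stop on an object; "grip_force" is the grip in N (left out, the last holds). Time passes only in rows, so rows that repeat a pose let the fingers close. It gives the time, the measured TCP pose, the force, the opening and the grip force at its end, in the units of the state.
- manip.sense(): the state, without advancing time (a new reading comes with each control period).
- manip.grab_frame(name): name is "side" or "top" or "wrist"; returns a dict with "image" (400x640x3 uint8, red, green, blue), "fx", "fy", "cx", "cy" (pixels), "R" (3x3) and "t" (3): a world point X has camera coordinates R X + t. Camera axes: x right, y down, z forward; pixel columns grow to the right and rows downward; lengths in mm; the calibration is good to about 2 mm. The wrist camera is an equidistant fisheye: a pixel r from the principal point sees the ray r / f radians off the axis. A picture is of the moment at which its call begins. There is no depth.
- manip.hand_in(): hands the job in; it is judged then, once.
Trained networks look in the newest picture that a camera, given by its name, has taken for a name from the list of things; names that differ only in an ending like _2 or _b are one class to them, and where a whole thing is asked for, a point or a joint stands for the part that bears it (a point fixed in the world has none). Each returns a list of dicts, best first, with "score" (0 to 1); they miss things now and then, are a little off and sometimes report something else, mostly with a low value. They report only what shows in the picture. A call takes as long as a camera call. They do not tell look-alikes from the thing itself.
- manip.look_for(camera, label): "position" ([column, row] in pixels, amid what is visible of it).
The state is a dict: "time": time; "q": joint angles; "qvel": joint speeds; "effort": joint torques, N m; "eef_pos": TCP position; "tool_rot": TCP orientation; "wrist_force": force on the tool from outside, world axes, zero at the start; "moment": the same for the moment, N m; "opening": opening from 0.0 (shut) to 1.0 (fully open); "gripper_force": force on a finger pad.
Only numpy, scipy, OpenCV 4.12 (cv2) and the standard library are available. Lean on these libraries where they do the work, as an engineer would, in place of code of your own. Each camera call takes 0.05 s, during which the arm holds its last target. There are 200 camera calls.

TASK

Put the loose white cover with the blue knob on the largest of the three open glass vessels to keep the dust out: boss down inside the mouth, the disc lying level on the rim. Let go of it and leave the beaker standing where it is; do not disturb the two smaller glass vessels.

Things in the scene. Friction and masses are not known exactly. Their poses are not given: they have to be found in the camera images.
- cover_center (a point): Loose white beaker cover, 70 g, knob up on the worktop. Point on its axis, half-way up: 17 mm above its underside; z up. From below: tapered boss 6 mm high (30 mm wide, 40 at the disc), disc 90 mm in diameter, 4 mm thick, round blue knob 24 mm in diameter, 24 mm high (7 mm below the point to 17 above). Seated, the disc lies on the rim and the point is 11 mm above the rim.
- beaker_rim (a point): Centre of the mouth of the large clear glass beaker, at the height of its rim; z up. The beaker is loose, round, empty, 69 mm in diameter at the rim and 78 mm tall, about 0.12 kg; the mouth is about 56 mm wide inside, so the cover's boss has about 8 mm of play each way.
- beaker_small: Small clear glass beaker, a bystander, loose, 46 mm in diameter and 50 mm tall; origin at the centre of its underside, z up.
- cup_low: Low clear glass cup, a bystander, loose, 47 mm in diameter and 36 mm tall; origin at the centre of its underside, z up.
Mind the look-alikes: they are no part of the job. Of the things shaped like the part that bears cover_center, the white one is meant. Leave any green look-alike of the part that bears beaker_rim alone.

How it is judged:
By the outcome, as a careful person would: the job done as asked, in the order asked, and still so for the second after the job is handed in, with the robot touching nothing.
It also fails if it takes over 35 s, if anything falls off the work surface, if the arm or the gripper's body presses on something with over 40 N, if the wrist force passes 120 N, or if a joint passes its speed limit or range.

## Working session

There is one attempt and no reset: what is moved stays moved. The work goes in short steps, Python scripts to look and compute and a tool call to move; the robot and the scene stay as the last step left them, time stands still between calls to the robot, and variables do not carry over. Pictures are saved under pics/ and viewed, at most 10 in all, crops included, and the job is handed in when it is done.

Besides the shell and the picture viewer there is one more tool, called after "Call:" as name(argument=value, ...), one argument or row to a line, values as JSON. move_arm: Moves the arm, as the interface text tells. Its arguments: {"type":"object","properties":{"commands":{"type":"array","items":{"type":"array","items":{"type":"array","items":{"type":"number"}}}},"claw":{"type":"number"},"grip_force":{"type":"number"}},"required":["commands"]}

```bash
mkdir -p pics; cat > h.py <<'E'
import numpy as np, cv2
from plant import manip
def ray(f,p):
    R=np.array(f["R"]);t=np.array(f["t"])
    d=np.array([(p[0]-f["cx"])/f["fx"],(p[1]-f["cy"])/f["fy"],1.])
    if f.get("fish"):
        u=d[:2];r=np.hypot(*u);d=np.array([*(u/max(r,1e-9)*np.sin(r)),np.cos(r)])
    return -R.T@t, R.T@d
def onz(f,p,z):
    o,d=ray(f,p); return o+d*(z-o[2])/d[2]
def proj(f,X):
    c=np.array(f["R"])@np.array(X,float)+np.array(f["t"])
    if f.get("fish"):
        r=np.arctan2(np.hypot(c[0],c[1]),c[2]);u=c[:2]/max(np.hypot(c[0],c[1]),1e-9)*r
    else: u=c[:2]/c[2]
    return np.array([f["cx"]+f["fx"]*u[0],f["cy"]+f["fy"]*u[1]])
def grab(n):
    f=manip.grab_frame(n); f["fish"]=n=="wrist"; return f
def save(f,fn): cv2.imwrite("pics/"+fn,f["image"][:,:,::-1])
E
python3 - <<'E'
from h import *
np.set_printoptions(precision=1,suppress=True)
print(manip.sense(),manip.tcp_to_grasp)
Z=dict(cover_center=17,beaker_rim=40,beaker_small=25,cup_low=18)
for c in("top","side"):
    f=grab(c);save(f,c+"0.png");print(c,-np.array(f["R"]).T@np.array(f["t"]))
    for n in Z:
        for r in manip.look_for(c,n)[:4]: print(n,round(r["score"],2),np.array(r["position"]),onz(f,r["position"],Z[n]))
E
```

```text
{'time': 0.0, 'q': array([-1.1,  0.3,  0.1, -0. , -1.4, -0.3]), 'qvel': array([ 0., -0.,  0.,  0., -0., -0.]), 'effort': array([ -0. , -38.7,  23.8,   5.4,  -0. ,  -0. ]), 'eef_pos': array([ 123.6, -535.4,  230.4]), 'tool_rot': array([-0. , -0.1,  1. ,  0. ]), 'wrist_force': array([-0.6,  0.6,  0.3]), 'moment': array([-0.,  0., -0.]), 'gripper_force': 0.0, 'opening': 1.0006119869507395} 18.700000000000003
top [498.2  90.7 933.1]
cover_center 0.8 [356.  244.9] [444.7   2.3  17. ]
cover_center 0.75 [409.9 263. ] [ 400.9 -122.8   17. ]
cover_center 0.69 [302.7 252.3] [429.4 127.3  17. ]
beaker_rim 0.9 [310.3 159.2] [645.1 106.4  40. ]
beaker_rim 0.9 [352.2 121. ] [734.    7.3  40. ]
beaker_small 0.53 [360.7 187.2] [579.6 -10.8  25. ]
cup_low 0.87 [244.3 172.4] [619.3 263.6  18. ]
side [ 227.6 -612.1  480.3]
cover_center 0.98 [270.  254.5] [434.7 -11.4  17. ]
cover_center 0.94 [276.1 302.9] [ 398.8 -131.1   17. ]
cover_center 0.81 [239.2 222.5] [418.  114.5  17. ]
beaker_rim 0.63 [341.6 191.6] [642.  102.8  40. ]
beaker_rim 0.57 [401.  203.5] [725.8   5.7  40. ]
beaker_small 0.73 [337.3 229.9] [573.8  -4.1  25. ]
cup_low 0.81 [297.1 173.6] [610.7 265.9  18. ]
```

```bash
python3 - <<'E'
import cv2
a=cv2.imread('pics/top0.png')[90:310,200:470];b=cv2.imread('pics/side0.png')[140:340,180:450]
cv2.imwrite('pics/a.png',cv2.resize(a,None,fx=2.9,fy=2.7));cv2.imwrite('pics/b.png',cv2.resize(b,None,fx=2.9,fy=2.9))
E
```

```text
(no output)
```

View pics/a.png

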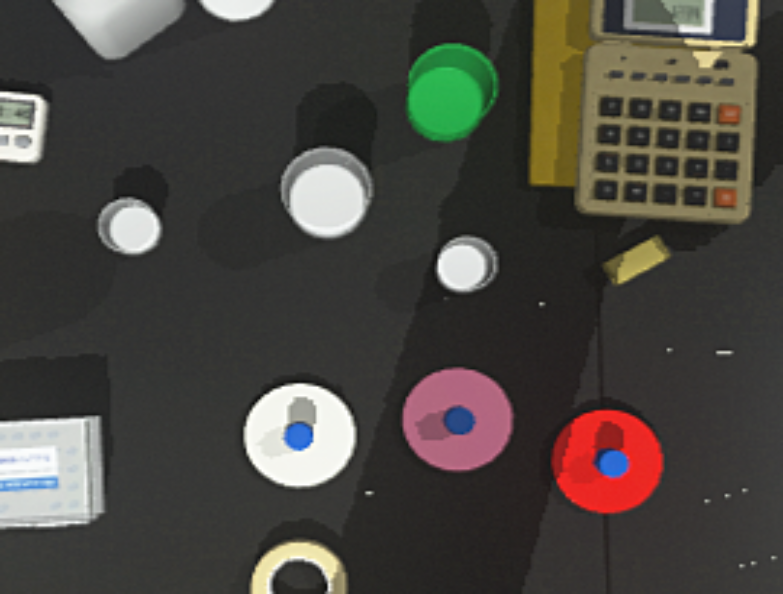

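View pics/b.png

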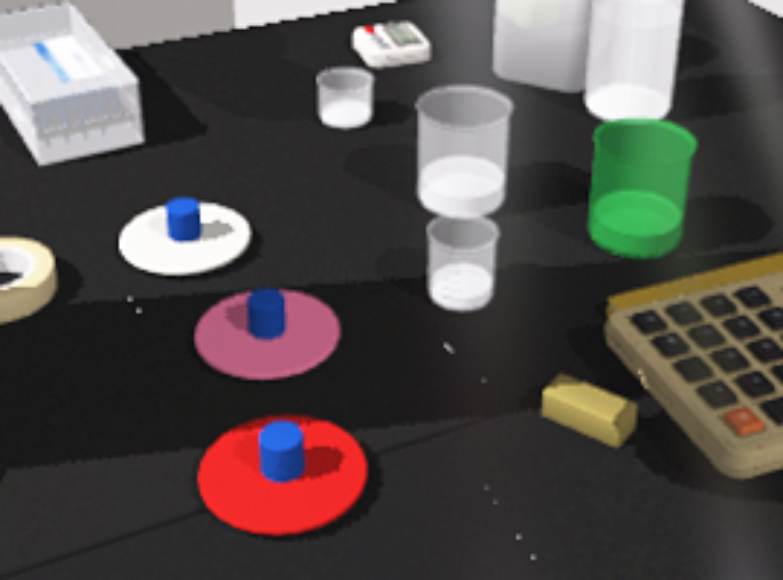

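The clear large beaker is at about top px (310,157), the white cover at (303,251). The pink cover (358,246) and red cover (411,262) are decoys, and so is the green beaker.

```bash
cat >> h.py <<'E'
from scipy.spatial.transform import Rotation as Ro
from scipy.optimize import least_squares
def toolR():
    q=manip.sense()["tool_rot"]; return Ro.from_quat([q[1],q[2],q[3],q[0]])
def shift(X):
    return toolR().inv().apply(np.array(X)-manip.sense()["eef_pos"])
def blue(f,guess,rad=15):
    h=cv2.cvtColor(f["image"],cv2.COLOR_RGB2HSV); m=cv2.inRange(h,(105,120,60),(130,255,255))
    n,l,s,c=cv2.connectedComponentsWithStats(m)
    return [(c[i],s[i]) for i in range(1,n) if s[i][4]>15 and np.hypot(*(c[i]-guess))<rad]
E
python3 - <<'E'
from h import *
np.set_printoptions(precision=1,suppress=True)
t=grab("top");s=grab("side")
for f,g in((t,(303,251)),(s,(243,215))):
    for c,st in blue(f,g): print(c,st,"z34",onz(f,c,34),"z22",onz(f,c,22))
print(toolR().as_matrix(), shift((426,122,140)))
E
```

```text
[302.6 251.2] [298 247  10  10  80] z34 [433.1 126.8  34. ] z22 [432.2 127.3  22. ]
[242.9 214.9] [237 208  12  15 158] z34 [426.1 111.6  34. ] z22 [431.5 131.1  22. ]
[[-1.  -0.2  0. ]
 [-0.2  1.   0. ]
 [-0.   0.  -1. ]] [-442.5  573.1   91.3]
```

Call:
move_arm(
  commands=[
    [[-0.06,0.08,0,0,0,0],[-0.12,0.16,0,0,0,0],[-0.18,0.24,0,0,0,0],[-0.22,0.29,0,0,0,0],[-0.26,0.34,0.02,0,0,0],[-0.3,0.39,0.03,0,0,0],[-0.34,0.44,0.05,0,0,0],[-0.38,0.49,0.06,0,0,0],[-0.42,0.54,0.07,0,0,0],[-0.449,0.577,0.08,0,0,0]],
  ],
  claw=0,
)

```text
time: 1.85
eef_pos: [384.4, 29.2, 171.9]
tool_rot: [0.001, -0.114, 0.994, 0.0]
wrist_force: [0.8, -0.3, 0.2]
opening: 1.0
gripper_force: 0.0
```

Call:
move_arm(
  commands=[
    [[0,0,0,0,0,0],[0,0,0,0,0,0]],
  ],
)

```text
time: 2.1
eef_pos: [383.6, 26.9, 171.6]
tool_rot: [-0.0, -0.114, 0.994, -0.0]
wrist_force: [-0.4, -0.3, -0.5]
opening: 1.0
gripper_force: 0.0
```

```bash
python3 - <<'E'
from h import *
np.set_printoptions(precision=1,suppress=True)
f=grab("wrist");save(f,"w1.png");print(manip.sense()["eef_pos"],f["fx"],shift((432,127,14)))
h=proj(f,(432,127,34));print(h)
for c,st in blue(f,h,60): print(c,st,onz(f,c,34),onz(f,c,24))
E
```

```text
[383.6  26.4 171.8] 309.70691628693146 [-69.8  87.2 157.8]
[403.8 250.9]
[402.2 244. ] [392 232  21  26 417] [424.9 122.7  34. ] [428.7 126.7  24. ]
```

View pics/w1.png

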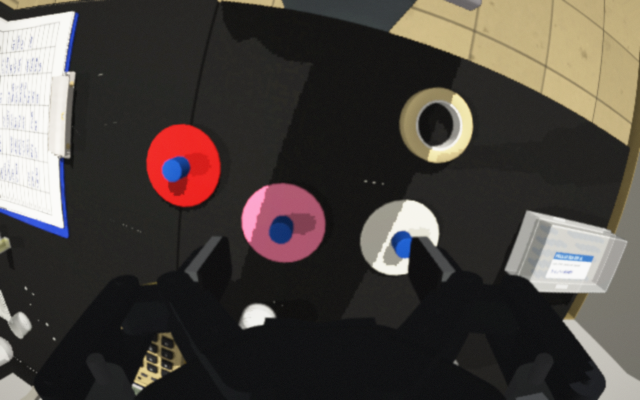

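The white cover is at (400,238), its knob partly hidden by the right finger. I'll move above it.

Call:
move_arm(
  commands=[
    [[-0.03,0.04,0,0,0,0],[-0.055,0.07,0.02,0,0,0],[-0.068,0.0875,0.05,0,0,0],[-0.068,0.0875,0.07,0,0,0],[-0.068,0.0875,0.07,0,0,0],[-0.068,0.0875,0.07,0,0,0]],
  ],
)

```text
time: 2.9
eef_pos: [431.0, 126.9, 102.9]
tool_rot: [0.001, -0.113, 0.994, 0.0]
wrist_force: [0.1, -0.8, -0.1]
opening: 1.002
gripper_force: 0.0
```

```bash
python3 - <<'E'
from h import *
np.set_printoptions(precision=1,suppress=True)
f=grab("wrist");save(f,"w2.png");print(manip.sense()["eef_pos"])
h=proj(f,(430,127,34));print(h)
for c,st in blue(f,h,60): print(c,st,onz(f,c,34),onz(f,c,24))
print(shift((430,127,14)))
E
```

```text
[431.1 127.1 103. ]
[319.5 204.9]
[322.2 200.6] [307 183  31  36 892] [426.5 128.1  34. ] [429.4 128.9  24. ]
[ 1.3  0.1 89. ]
```

View pics/w2.png

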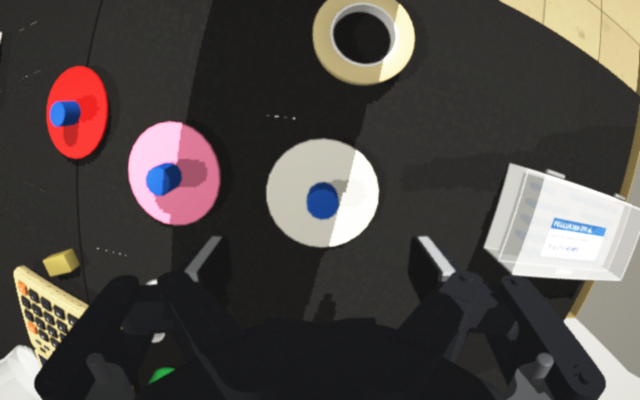

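The knob is centred between the fingers at (322,200), so I'll descend and grip.

Call:
move_arm(
  commands=[
    [[0.001,0.001,0.04,0,0,0],[0.001,0.001,0.07,0,0,0],[0.001,0.001,0.083,0,0,0],[0.001,0.001,0.088,0,0,0],[0.001,0.001,0.088,0,0,0],[0.001,0.001,0.088,0,0,0]],
  ],
  claw=0.4,
)

```text
time: 3.7
eef_pos: [429.9, 128.7, 14.6]
tool_rot: [0.001, -0.113, 0.994, 0.0]
wrist_force: [0.3, -0.5, -0.6]
opening: 0.596
gripper_force: 0.0
```

Call:
move_arm(
  commands=[
    [[0,0,0,0,0,0],[0,0,0,0,0,0],[0,0,0,0,0,0],[0,0,0,0,0,0],[0,0,0,0,0,0],[0,0,0,0,0,0]],
  ],
  claw=1,
  grip_force=40,
)

```text
time: 4.45
eef_pos: [429.6, 128.5, 14.2]
tool_rot: [0.0, -0.113, 0.994, 0.0]
wrist_force: [-2.1, -0.0, 6.3]
opening: 0.264
gripper_force: 39.3
```

Call:
move_arm(
  commands=[
    [[0,0,-0.01,0,0,0],[0,0,-0.03,0,0,0],[0,0,-0.06,0,0,0],[0,0,-0.1,0,0,0],[0,0,-0.13,0,0,0],[0,0,-0.14,0,0,0],[0,0,-0.14,0,0,0],[0,0,-0.14,0,0,0]],
  ],
)

```text
time: 5.45
eef_pos: [428.3, 127.8, 152.3]
tool_rot: [-0.001, -0.113, 0.994, -0.0]
wrist_force: [-0.6, -0.5, -1.3]
opening: 0.259
gripper_force: 39.3
```

```bash
python3 - <<'E'
from h import *
np.set_printoptions(precision=1,suppress=True)
S=manip.sense();print(S["eef_pos"],S["opening"],shift((644,105,154)))
o=[]
for n in("wrist","top","side"):
    f=grab(n)
    if n!="wrist":
        for r in manip.look_for(n,"beaker_rim")[:3]: print(n,r["score"],np.array(r["position"]),onz(f,r["position"],39))
    im=f["image"][:,:,::-1].copy()
    th=np.linspace(0,2*np.pi,120)
    if n=="wrist":
        e=S["eef_pos"]; P=[(e[0]+45*np.cos(a),e[1]+45*np.sin(a),e[2]-4) for a in th]
    else: P=[(644+r*np.cos(a),105+r*np.sin(a),z) for a in th for r,z in((34.5,78),(30,0))]
    if n=="wrist": im=cv2.resize(im[100:400,120:520],None,fx=1,fy=1);off=(120,100);k=1
    else:
        c=proj(f,(644,105,40)).astype(int);off=c-50;k=3
        im=cv2.resize(im[off[1]:off[1]+100,off[0]:off[0]+100],None,fx=3,fy=3)
    for X in P:
        p=((proj(f,X)-off+.5)*k).astype(int)
        if 0<=p[0]<im.shape[1] and 0<=p[1]<im.shape[0]: im[p[1],p[0]]=(0,0,255)
    o.append(im)
w=np.hstack([o[0],cv2.copyMakeBorder(np.zeros((0,0,3),np.uint8),0,0,0,0) if 0 else o[1]])
cv2.imwrite("pics/c.png",w);cv2.imwrite("pics/d.png",o[2])
cv2.imwrite("pics/cd.png",np.vstack([w,np.hstack([np.zeros((300,400,3),np.uint8),o[2]])]))
E
```

```text
[428.3 127.8 152.3] 0.2592846352543276 [-205.1  -70.7   -2.2]
top 0.89 [353.9 123.9] [727.3   3.3  39. ]
top 0.85 [308.8 158.8] [646.3 109.9  39. ]
side 0.9 [399.9 204.3] [723.    5.3  39. ]
side 0.56 [338.8 190.8] [639.3 110.2  39. ]
```

View pics/cd.png

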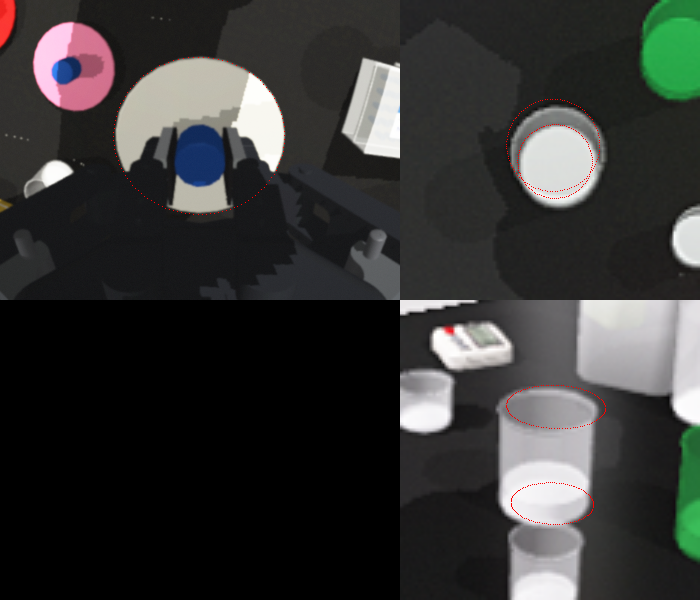

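The cover's disc outline matches the TCP axis, so it is held centred. The beaker rim lies about 5 mm from my guess: its extents in the zoomed crops are columns 511–607 and top row 105 in the top view, and columns 498–599 and top row 388 in the side view. I'll fit those.

```bash
python3 - <<'E'
from h import *
np.set_printoptions(precision=1,suppress=True)
t=grab("top");s=grab("side");th=np.linspace(0,2*np.pi,180)
def ext(f,c):
    p=np.array([proj(f,(c[0]+34.5*np.cos(a),c[1]+34.5*np.sin(a),78)) for a in th])
    o=proj(f,(644,105,40)).astype(int)-50; p=(p-o+.5)*3
    return p[:,0].min(),p[:,0].max(),p[:,1].min()
def r(c): return np.r_[np.array(ext(t,c))-(111,207,105),np.array(ext(s,c))-(98,199,88)]
g=least_squares(r,(644,105));print(g.x,g.fun)
for f,m in((t,(111,207,105)),(s,(98,199,88))):
    print(least_squares(lambda c:np.array(ext(f,c))-m,(644,105)).x)
print(shift((*g.x,152)))
E
```

```text
[637.3 101.6] [ 0.4 -2.4  3.   2.3  1.   0.9]
[639.6 100.8]
[636.9 103.2]
[-197.   -72.7    1.2]
```

Call:
move_arm(
  commands=[
    [[-0.03,-0.01,0,0,0,0],[-0.07,-0.025,0,0,0,0],[-0.11,-0.04,0,0,0,0],[-0.15,-0.055,0,0,0,0],[-0.18,-0.066,0.01,0,0,0],[-0.197,-0.072,0.03,0,0,0],[-0.197,-0.072,0.04,0,0,0],[-0.197,-0.072,0.04,0,0,0],[-0.197,-0.072,0.04,0,0,0]],
  ],
)

```text
time: 6.92
eef_pos: [637.2, 102.7, 114.8]
tool_rot: [0.001, -0.113, 0.994, 0.0]
wrist_force: [0.9, 0.5, -0.8]
opening: 0.26
gripper_force: 39.4
```

```bash
python3 - <<'E'
from h import *
np.set_printoptions(precision=1,suppress=True)
S=manip.sense();e=S["eef_pos"];print(e,shift((638,102,86.5)))
o=[];th=np.linspace(0,2*np.pi,160)
for n in("top","side"):
    f=grab(n);im=f["image"][:,:,::-1].copy();c=proj(f,(638,102,70)).astype(int);off=c-45
    im=cv2.resize(im[off[1]:off[1]+90,off[0]:off[0]+90],None,fx=4.4,fy=4.4)
    for a in th:
        for (x,y,r,z,col) in((638,102,34.5,78,(0,0,255)),(e[0],e[1],45,e[2]-4.2,(0,255,0))):
            p=((proj(f,(x+r*np.cos(a),y+r*np.sin(a),z))-off+.5)*4.4).astype(int)
            if (p>=0).all() and (p<396).all(): im[p[1],p[0]]=col
    o.append(im)
cv2.imwrite("pics/e.png",np.hstack(o))
E
```

```text
[637.2 102.7 114.8] [-0.6 -0.8 28.3]
```

View pics/e.png

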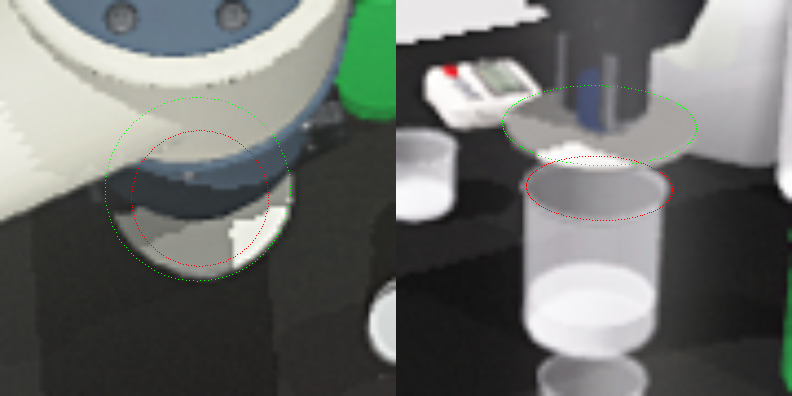

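In the side view the held disc sits centred over the rim: the green outline is the disc, and the red rim outline fits within about 1 px. I'll lower gently.

Call:
move_arm(
  commands=[
    [[0,0,0.01,0,0,0],[0,0,0.018,0,0,0],[0,0,0.022,0,0,0],[0,0,0.025,0,0,0],[0,0,0.026,0,0,0],[0,0,0.027,0,0,0],[0,0,0.027,0,0,0],[0,0,0.027,0,0,0]],
  ],
)

```text
time: 8.02
eef_pos: [637.4, 102.4, 86.8]
tool_rot: [0.0, -0.113, 0.994, 0.0]
wrist_force: [-0.0, -0.5, -0.7]
opening: 0.26
gripper_force: 39.4
```

Call:
move_arm(
  commands=[
    [[0,0,0.0005,0,0,0],[0,0,0.001,0,0,0],[0,0,0.001,0,0,0],[0,0,0.001,0,0,0]],
  ],
)

```text
time: 8.52
eef_pos: [637.6, 102.4, 86.3]
tool_rot: [0.001, -0.113, 0.994, -0.0]
wrist_force: [-1.7, 0.1, 4.5]
opening: 0.258
gripper_force: 39.9
```

Contact of about 5 N at the expected height. I'll release, then retreat upward.

Call:
move_arm(
  commands=[
    [[0,0,0,0,0,0],[0,0,0,0,0,0],[0,0,0,0,0,0],[0,0,0,0,0,0],[0,0,0,0,0,0]],
  ],
  claw=0.4,
)

```text
time: 9.15
eef_pos: [637.3, 102.4, 85.6]
tool_rot: [-0.0, -0.113, 0.994, 0.0]
wrist_force: [0.2, -0.1, -0.3]
opening: 0.604
gripper_force: 0.0
```

Call:
move_arm(
  commands=[
    [[0,0,-0.01,0,0,0],[0,0,-0.03,0,0,0],[0,0,-0.06,0,0,0],[0.03,0,-0.1,0,0,0],[0.08,0,-0.13,0,0,0],[0.13,0,-0.13,0,0,0],[0.18,0,-0.13,0,0,0],[0.22,0,-0.13,0,0,0],[0.22,0,-0.13,0,0,0],[0.22,0,-0.13,0,0,0]],
  ],
)

```text
time: 10.4
eef_pos: [423.4, 53.0, 216.5]
tool_rot: [0.001, -0.113, 0.994, 0.0]
wrist_force: [0.0, -0.5, -0.5]
opening: 0.601
gripper_force: 0.0
```

```bash
python3 - <<'E'
from h import *
print(manip.sense()["eef_pos"],manip.sense()["wrist_force"])
o=[];th=np.linspace(0,2*np.pi,160)
for n in("top","side"):
    f=grab(n);im=f["image"][:,:,::-1].copy();c=proj(f,(638,102,70)).astype(int);off=c-45
    im=cv2.resize(im[off[1]:off[1]+90,off[0]:off[0]+90],None,fx=4.4,fy=4.4)
    for a in th:
        p=((proj(f,(638+45*np.cos(a),102+45*np.sin(a),82))-off+.5)*4.4).astype(int); im[p[1],p[0]]=(0,255,0)
    o.append(im)
cv2.imwrite("pics/g.png",np.hstack(o))
E
```

```text
[423.43316749  53.04911716 216.5450917 ] [ 0.00429151 -0.4503487  -0.48019956]
```

View pics/g.png

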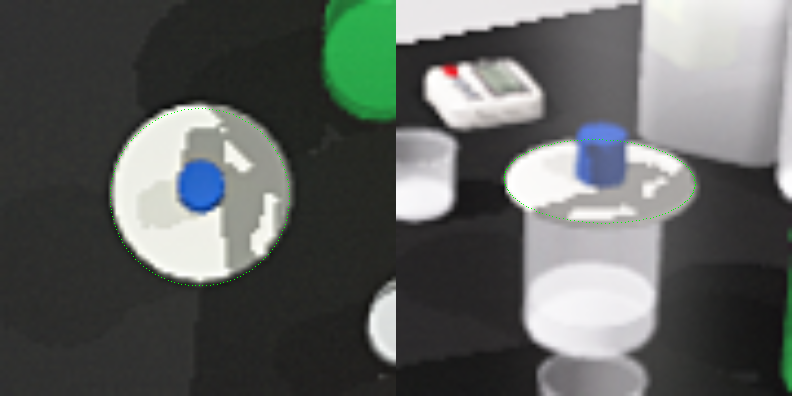

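The cover lies level and centred on the beaker, matching the predicted outline in both views (knob at (200,185) in the top crop). The beaker has not moved.

```bash
python3 -c "
from plant import manip
print(manip.hand_in())"
```

```text
the job is handed in; nothing more can be done
None
```

The white cover sits level on the large clear beaker, boss inside the mouth and released; the beaker stayed put, I never touched the small vessels, and I handed the job in after about 10.5 s of robot time (verdict not shown).

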